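Seat a ground pin in the twin V-block and hold it down

TASK

Slide the steel twin V-block flat across the stone plate, without lifting or tipping it, until its whole foot lies on the dark magnet sheet, lengthwise along the sheet. Then take the longer of the two pins from the wooden rack, lay it in both Vs with its middle over the middle of the block, and finish while the fingers are still holding it down there, pressing with about 10 to 15 N so that it bears firmly on both the left and the right sloping faces. Leave the shorter pin and the other things on the stone plate where they are.

Things in the scene. Friction and masses are not known exactly. Their poses are not given: they have to be found in the camera images.
- vblock_centre (a point): Loose steel twin V-block (about 0.8 kg), standing by its weight on the stone plate, whose top is at z = 0.020. This point is in the middle of its length and width, 24 mm above its underside. x: its length, along which a pin lies in it; z up. A 30 mm pin fully seated has its axis 27 mm above this point, at y = 0. See vblock for its shape.
- face_left: The sloping V faces on the block's +y side (both cheeks), part of the block; frame as vblock. The Vs are 90 degrees: valley at y = 0, 30 mm above the underside, 36 mm wide at the shoulders 48 mm above it.
- face_right: The sloping V faces on the block's -y side (both cheeks), part of the block; frame as vblock.
- vblock: The same block; origin at its underside's centre, 24 mm below vblock_centre, same axes. Foot 130 (x) x 50 (y) x 15 mm high. A cheek at each end, 25 mm thick in x, 50 wide, 48 high, with a V open upwards. Between the cheeks an 80 mm gap over the foot, where fingers can take the foot across its 50 mm width, or hold a seated pin (pin underside 21 mm above the foot).
- pad: Dark thin magnet sheet 150 (x) x 70 (y) mm, let in flush with the stone plate, fixed; four small steel screw heads at its corners. It does not pull noticeably. Origin at the centre of its top, at plate height z = 0.020. Its x is its length, z up.
- long_pin_centre (a point): Centre of the longer pin, a loose plain ground steel cylinder 30 mm in diameter, 150 mm long, with a small dark bore drawn in its ends, 0.28 to 0.42 kg. x is its axis. At the start it lies level in one of the two places of the rack, its centre at z = 0.057; its middle is free to grip from both sides.
- long_pin: The longer pin again: origin on its surface, 15 mm from long_pin_centre, so it moves about as the pin rolls; x is the axis.
- short_pin_centre (a point): Centre of the shorter pin, same look and diameter (30 mm), 80 mm long, lying in the other place of the rack. Not to be used.
- rack: Fixed wooden pin rack on the plate. Origin: centre of its underside (z = 0.020). The pins lie along its x, in places at y = 45 and -45 mm. Board 90 x 160 x 12 mm; two bars 12 mm wide at x = 28 and -28 mm carry the pins 22 mm above the underside (pin axis 37 mm above it), with stops 30 mm high beside each pin. Between the bars 44 mm are free.
- square: Loose steel engineer's square lying on the plate near the robot, stock 70 x 18 x 14 mm, blade 100 mm. Bystander.
- bush: Loose brass bush, 40 mm across, 22 mm high, on the plate near the robot. Bystander.
- gauge_block: Loose steel block 40 x 30 x 22 mm with a hole, at the far edge of the plate. Bystander.
- screwdriver: Loose black-handled screwdriver, 180 mm, lying at the far edge of the plate. Bystander.
Not all that is in view belongs to the job. Leave any yellow look-alike of the vblock alone. What is shaped like the long_pin but blue is not meant.

How it is judged:
By the outcome, as a careful person would: the job done as asked, in the order asked, and still so for the second after the job is handed in, while the arm keeps its last pose, push and grip.
It also fails if it takes over 67 s, if anything falls off the work surface, if the arm or the gripper's body presses on something with over 40 N, if the wrist force passes 120 N, or if a joint passes its speed limit or range.

ROBOT

A 6-joint arm with a two-finger parallel gripper is mounted at the origin on the work surface. World frame = base frame: x ahead of the robot, y to its left, z up, the work surface at z = 0. Lengths are in mm, angles in rad, forces in N, time in s.
With the tool pointing down it reaches from about 300 to 775 mm from the base axis. Payload 14.6 kg.
Tool frame: the origin (TCP) lies on the centre line of the jaws, within the pads' length; the fingertips stand 8 mm ahead of it and the grasp point (between the pads) lies 11 mm behind it; z points along the fingers, y is the direction in which the jaws open and shut (so a half turn about z gives the same grasp; the last joint's range is limited). The gripper opens to 94 mm and grips with 3 to 60 N. Pads are 16 mm wide; open, the fingers measure 119 mm over their backs; the gripper's body (75 mm by 177 mm) begins 78 mm behind the grasp point.
Start: joints at [-1.248, 0.3, 1.521, -0, 1.321, -0.067], TCP at [208.994, -508.734, 213.446] pointing down, gripper open.
Joint ranges: [-3.03, 3.03], [-0.79, 2.21], [0.23, 2.52], [-1.04, 4.18], [0, 3.07], [-2.55, 2.55]. Speed limits (rad/s): [2.22, 2.22, 2.57, 3.14, 3.14, 3.14].

INTERFACE

Orientations are given as [roll, pitch, yaw] about the fixed x, y, z axes, in that order (R = Rz(yaw) Ry(pitch) Rx(roll)).
In Python, from cell import read_state, cams, manip gives the robot as it stands.
- The arm moves only by the shell command python3 -m handwheel 'ROWS' [OPENING] [FORCE]. ROWS is JSON, a list of rows, each a list of 4 numbers: the shift along the tool's x, y, z in m, then the turn about the tool's z in degrees. In form: [[dx, dy, dz, turn], ...]. A call has 1 to 5 rows; each row is the pose to reach, as a shift and turn from the pose measured when the call began, along the tool's axes at that moment; what a row does not reach only later rows make up. A row lasts 1/8 s, in which the tool goes at most 62.5 mm and 10.7 degrees, less where a joint would pass 70% of its speed; a pose out of reach is approached as far as the arm can. A call with a gripper value outside its range is refused whole. OPENING is the closure, from 0 (fully open) to 1 (shut), set as the call begins (- or left out, the last holds). The fingers move at their own pace and stop on an object; FORCE is the grip in N (left out, the last holds). Time passes only in rows, so rows that repeat a pose let the fingers close. It gives the time, the measured TCP pose, the force and the opening at its end, in the units of the state.
- read_state(): the state, without advancing time (a new reading comes with each control period).
- cams.camera(name): name is "side" or "top" or "wrist"; returns the picture (420x560x3 uint8, red, green, blue); there is no depth.
- cams.get_calibration(name): a dict with "vertical_fov" (degrees; the focal length in pixels is half the picture's height over the tangent of half this angle, whatever the lens; pixels are square), "cx", "cy" (the principal point, pixels), "dist_coeffs" ([k1, k2, p1, p2, k3] as OpenCV has them; the pictures are not rectified), "R" (3x3) and "t" (3): a world point X has camera coordinates R X + t. Camera axes: x right, y down, z forward; pixel columns grow to the right and rows downward; lengths in mm; the calibration is good to about 2 mm. A picture is of the moment at which its call begins: read the wrist's pose just before it. get_calibration takes no time and is no camera call; for the wrist camera it gives the pose at the moment of the call.
- manip.sign_off(): hands the job in, once; it reports no verdict.
The state is a dict: "clock": time; "joints": joint angles; "qd": joint speeds; "effort": joint torques, N m; "eef_pos": TCP position; "eef_rot": TCP orientation; "wrist_force": force on the tool from outside, world axes, zero at the start; "moment": the same for the moment, N m; "finger_gap": finger opening in mm.
Only numpy, scipy, OpenCV 4.12 (cv2) and the standard library are available. Lean on these libraries where they do the work, as an engineer would, in place of code of your own. Each camera call takes 0.05 s, during which the arm holds its last target. There are 200 camera calls.

## Working session

There is one attempt and no reset: what is moved stays moved. The work goes in short steps, Python scripts to look and compute and a shell command to move; the robot and the scene stay as the last step left them, time stands still between calls to the robot, and variables do not carry over. Pictures are saved under pics/ and viewed, about 8 in all and at most 12, crops included, and the job is handed in when it is done.

```bash
ls; mkdir -p pics; python3 - <<'E'
from cell import read_state, cams, manip
import cv2
for n in("top","side"):
    im=cams.camera(n); cv2.imwrite(f"pics/{n}0.png",cv2.resize(im[:,:,::-1],(800,600),interpolation=cv2.INTER_CUBIC))
    cv2.imwrite(f"pics/{n}0raw.png",im[:,:,::-1])
    c=cams.get_calibration(n); print(n,c)
print(read_state())
E
```

```text
pics
top {'vertical_fov': 46.71648316694679, 'cx': 286.6552588260402, 'cy': 213.18710681002193, 'dist_coeffs': array([-0.01594863,  0.        ,  0.        ,  0.        ,  0.        ]), 'R': array([[-0.00792174, -0.9995846 , -0.02771042],
       [-0.99142546,  0.01146563, -0.13016951],
       [ 0.13043316,  0.02644164, -0.99110445]]), 't': array([ -93.76785758,  492.10384147, 1214.43622547])}
side {'vertical_fov': 46.70290918052596, 'cx': 284.59651175335966, 'cy': 205.48009306222338, 'dist_coeffs': array([0.04193514, 0.        , 0.        , 0.        , 0.        ]), 'R': array([[ 0.94507483, -0.32597008,  0.02402256],
       [-0.14174722, -0.47496875, -0.86851161],
       [ 0.29451876,  0.81740333, -0.49508636]]), 't': array([-469.72743026,   69.9993222 , 1395.90157415])}
{'clock': 0.1, 'joints': array([-1.24760424e+00,  3.00427023e-01,  1.52151046e+00, -5.18040756e-05,
        1.32069134e+00, -6.66038700e-02]), 'qd': array([ 0.00093159, -0.00129242, -0.00237902,  0.00024886, -0.00083116,
       -0.00029132]), 'effort': array([ 2.58793072e-03, -5.32640934e+01, -3.53280258e+01,  7.10396119e-02,
        2.35141284e-02, -7.20576213e-05]), 'eef_pos': array([ 208.91193376, -508.53763545,  212.94037514]), 'eef_rot': array([-3.14055544e+00, -1.88942792e-05,  3.89808791e-01]), 'wrist_force': array([-1.22514093, -0.56171135, -0.28912776]), 'moment': array([-0.07701323, -0.03753497, -0.01421803]), 'finger_gap': 93.86069125154984}
```

View pics/top0.png

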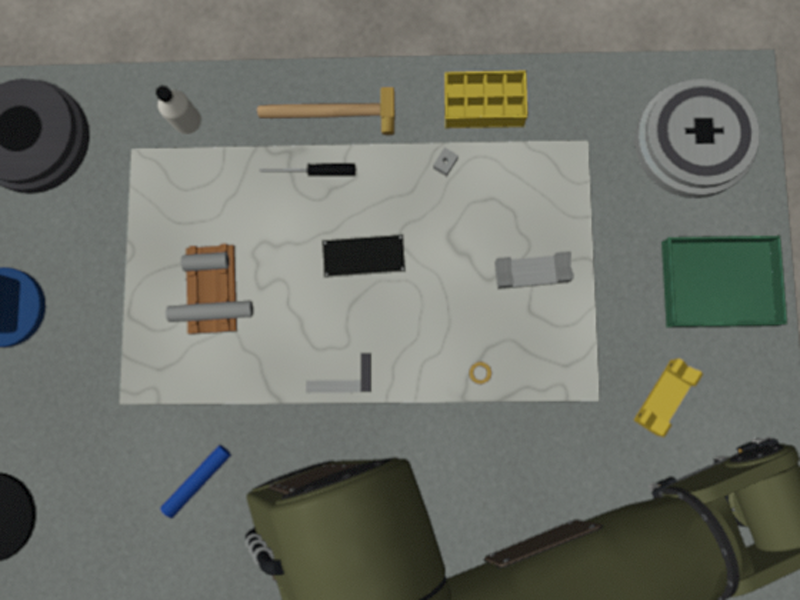

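View pics/side0.png

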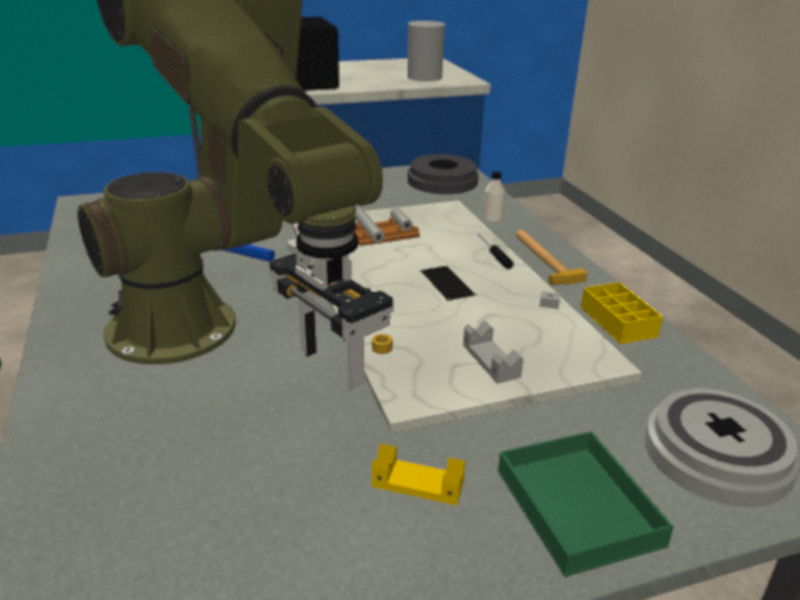

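The top view (800 px scale) shows the steel V-block at (534,270), the pad at (364,256), the long pin at (210,311) and the short pin at (205,262). The yellow V-block look-alike is at (668,397) and the blue pin at (196,481). The steel block and the grey pin with visibly greater length fit the description. I'll confirm both in one enlarged crop.

```bash
cat > h.py <<'E'
import numpy as np, cv2
from cell import read_state, cams, manip
def K(c):
    f=210/np.tan(np.radians(c["vertical_fov"])/2)
    return np.array([[f,0,c["cx"]],[0,f,c["cy"]],[0,0,1.]])
def p2w(c,uv,z):
    uv=np.array(uv,float).reshape(-1,1,2)
    n=cv2.undistortPoints(uv,K(c),c["dist_coeffs"]).reshape(-1,2)
    d=np.c_[n,np.ones(len(n))]@c["R"]; o=-c["R"].T@c["t"]
    return o+d*((np.broadcast_to(z,len(n))-o[2])/d[:,2])[:,None]
def w2p(c,X):
    return cv2.projectPoints(np.array(X,float).reshape(-1,1,3),cv2.Rodrigues(c["R"])[0],c["t"],K(c),c["dist_coeffs"])[0].reshape(-1,2)
def ortho(c,im,z,x0,x1,y0,y1,s):
    """metric picture of plane z: up=+x, left=+y, s px/mm"""
    h,w=int((x1-x0)*s),int((y1-y0)*s)
    v,u=np.mgrid[:h,:w]; X=np.stack([x1-v/s,y1-u/s,np.full(u.shape,z)],-1)
    m=w2p(c,X.reshape(-1,3)).reshape(h,w,2).astype(np.float32)
    return cv2.remap(im,m[...,0],m[...,1],cv2.INTER_CUBIC)
E
python3 - <<'E'
from h import *
im=cv2.imread("pics/top0raw.png"); c=cams.get_calibration("top")
s=.7
for n,p,z in(("vb",(534,270),35),("pad",(364,256),20),("lp",(210,311),60),("sp",(205,262),60),("sq",(366,372),30),("bush",(480,373),40),("gb",(446,161),42)):
    print(n,p2w(c,np.array(p)*s,z)[0].round())
g=cv2.cvtColor(im,cv2.COLOR_BGR2GRAY)
m=(g<45).astype(np.uint8); m[:160]=0;m[200:]=0;m[:,:215]=0;m[:,295:]=0
print(m.sum()); 
q=np.argwhere(m)[:,::-1]; W=p2w(c,q,20.)[:,:2].astype(np.float32); print("pad",cv2.minAreaRect(W))
a=cv2.resize(im[170:210,335:415],(800,400),interpolation=cv2.INTER_CUBIC)
b=cv2.resize(im[165:240,110:185],(400,400),interpolation=cv2.INTER_CUBIC)
cv2.imwrite("pics/crop1.png",np.hstack([cv2.resize(im[165:215,335:415],(480,300),interpolation=cv2.INTER_CUBIC),cv2.resize(im[165:240,110:185],(300,300),interpolation=cv2.INTER_CUBIC)]))
E
```

```text
vb [ 550. -322.   35.]
pad [583. -16.  20.]
lp [480. 253.  60.]
sp [568. 265.  60.]
sq [371. -20.  30.]
bush [ 368. -221.   40.]
gb [ 753. -168.   42.]
1279
pad ((585.0833740234375, -14.052017211914062), (63.18950271606445, 143.7328338623047), 3.4946177005767822)
```

View pics/crop1.png

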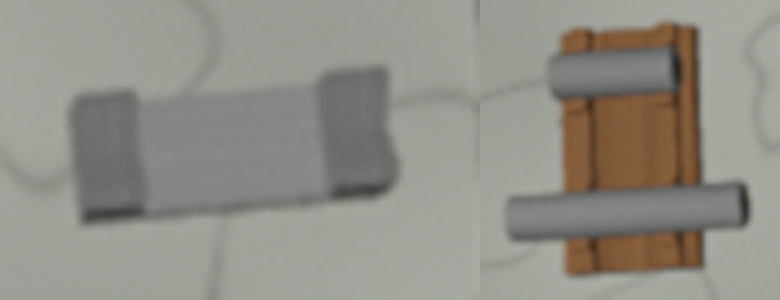

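Confirmed: the grey twin V-block is in the left crop, and in the right crop the lower pin is the long one and the upper the short one. Pad centre is about (585,-14), long axis at yaw 93.5°. Moving over the block.

```bash
cat >> h.py <<'E'
def go(x,y,z,yaw):
    s=read_state(); r,p,w=s["eef_rot"]
    from scipy.spatial.transform import Rotation as Ro
    R=Ro.from_euler("xyz",[r,p,w]).as_matrix()
    d=R.T@(np.array([x,y,z])-s["eef_pos"])/1000
    t=-(yaw-np.degrees(w)); t=(t+180)%360-180
    print("at",s["eef_pos"].round(1),"yaw",np.degrees(w).round(2),"rp",np.degrees([r,p]).round(2),"->shift",d.round(4),"turn",round(t,2),"F",s["wrist_force"].round(1),"gap",s["finger_gap"].round(1),"t",round(s["clock"],2))
E
python3 -m handwheel '[[0.06,-0.007,0,-10.5],[0.12,-0.014,0,-21],[0.18,-0.02,0,-31],[0.24,-0.027,0,-42],[0.30,-0.033,0,-52]]' 0 10
python3 -c "
from h import *; go(550,-322,210,93.3)"
```

```text
clock: 0.72
eef_pos: [475.4, -362.7, 212.8]
eef_rot: [-3.141, -0.001, 1.303]
wrist_force: [0.3, -1.1, -0.1]
finger_gap: 94.2Traceback (most recent call last):
  File "<string>", line 2, in <module>
    from h import *; go(550,-322,210,93.3)
                     ~~^^^^^^^^^^^^^^^^^^^
  File "h.py", line 25, in go
    print("at",s["eef_pos"].round(1),"yaw",np.degrees(w).round(2),"rp",np.degrees([r,p]).round(2),"->shift",d.round(4),"turn",round(t,2),"F",s["wrist_force"].round(1),"gap",s["finger_gap"].round(1),"t",round(s["clock"],2))
                                                                                                                                                                             ^^^^^^^^^^^^^^^^^^^^^
AttributeError: 'float' object has no attribute 'round'
```

```bash
sed -i 's/s\["finger_gap"\].round(1)/round(s["finger_gap"],1)/' h.py
python3 -c "
from h import *; go(550,-322,210,93.3)"
```

```text
at [ 475.4 -362.7  212.8] yaw 74.68 rp [-1.7994e+02 -6.0000e-02] ->shift [0.059  0.0612 0.0028] turn -18.62 F [ 0.3 -1.1 -0.1] gap 94.2 t 0.72
```

```bash

python3 -m handwheel '[[0.03,0.03,0,-9],[0.059,0.061,0.003,-18.6],[0.059,0.061,0.003,-18.6],[0.059,0.061,0.003,-18.6]]'
python3 - <<'E'
from h import *
go(550,-322,210,93.3)
c=cams.get_calibration("wrist"); im=cams.camera("wrist")[:,:,::-1].copy(); cv2.imwrite("pics/w1raw.png",im)
np.savez("pics/w1.npz",**{k:np.array(v) for k,v in c.items()})
print(c["R"].round(2),(-c["R"].T@c["t"]).round(0))
cv2.imwrite("pics/w1.png",cv2.resize(im,(800,600),interpolation=cv2.INTER_CUBIC))
E
```

```text
clock: 1.23
eef_pos: [549.4, -322.1, 209.4]
eef_rot: [-3.14, -0.002, 1.627]
wrist_force: [0.5, -0.4, -0.3]
finger_gap: 94.1
at [ 549.4 -322.1  209.4] yaw 93.2 rp [-1.7993e+02 -9.0000e-02] ->shift [ 0.0001  0.0006 -0.0006] turn -0.1 F [ 0.5 -0.4 -0.3] gap 94.1 t 1.23
[[ 1.    0.06 -0.  ]
 [ 0.05 -0.97  0.23]
 [ 0.01 -0.23 -0.97]] [ 546. -257.  380.]
```

View pics/w1.png

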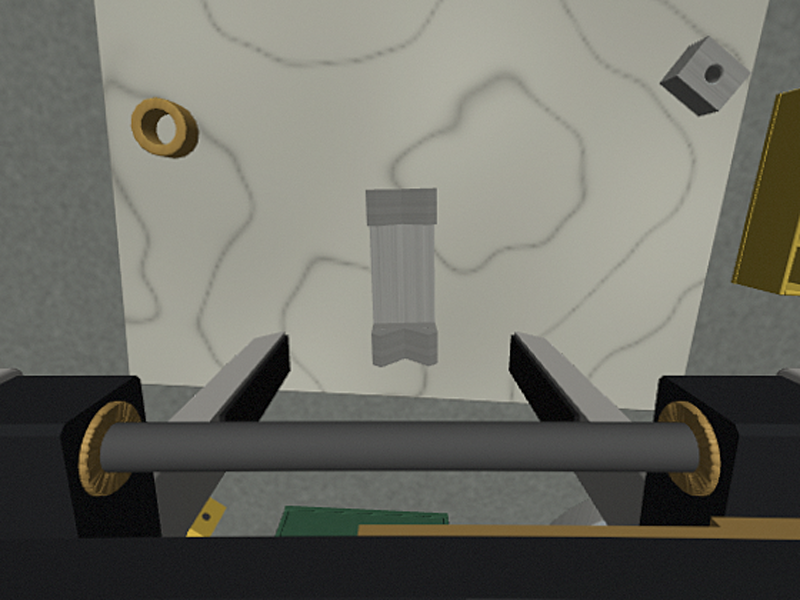

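The wrist view shows the V-block upright and aligned with the jaws. Top outer cheek corners are (366,190) and (436,188) at the far end, (373,365) and (437,362) at the near end.

```bash
python3 - <<'E'
from h import *
c=dict(np.load("pics/w1.npz"))
P=np.array([(366,190),(436,188),(373,365),(437,362)])*.7
W=p2w(c,P,68.); print(W.round(1))
W=W[:,:2]
print("len",np.linalg.norm(W[:2].mean(0)-W[2:].mean(0)),"w",np.linalg.norm(W[0]-W[1]),np.linalg.norm(W[2]-W[3]))
d=W[:2].mean(0)-W[2:].mean(0); print("centre",W.mean(0),"yaw",np.degrees(np.arctan2(d[1],d[0])))
# sub-pixel: foot long edges between cheeks (z=35), rows 240..310 of 600 scale
g=cv2.cvtColor(cv2.imread("pics/w1raw.png"),cv2.COLOR_BGR2GRAY).astype(float)
L,Rr=[],[]
for v in range(165,222,4):
    r=cv2.GaussianBlur(g[v:v+1],(5,1),0)[0]; dd=np.diff(r)
    L.append((250+np.argmin(dd[250:275])+.5,v)); Rr.append((292+np.argmax(dd[292:318])+.5,v))
for n,e in(("L",L),("R",Rr)):
    w=p2w(c,e,35.); k=np.polyfit(w[:,1],w[:,0],1); print(n,np.array(e)[:,0],"x at y=-322",np.polyval(k,-322),"yaw",90-np.degrees(np.arctan(k[0])))
E
```

```text
[[ 522.1 -255.7   68. ]
 [ 569.8 -251.8   68. ]
 [ 532.3 -382.7   68. ]
 [ 580.  -377.7   68. ]]
len 126.86183733320664 w 47.83115565808633 47.973159927313404
centre [ 551.04155499 -316.97819463] yaw 94.58589917446388
L [258.5 258.5 258.5 258.5 259.5 259.5 259.5 259.5 259.5 259.5 260.5 260.5
 260.5 260.5 260.5] x at y=-322 526.0415758543539 yaw 94.70453041643009
R [303.5 303.5 303.5 307.5 303.5 303.5 303.5 303.5 303.5 303.5 303.5 303.5
 303.5 303.5 303.5] x at y=-322 576.0060861333511 yaw 93.39667771764847
```

```bash
python3 -c "
from h import *; go(551,-317,31.5,94.3)"
python3 -m handwheel '[[0.005,0.0015,0.05,-1.1],[0.005,0.0015,0.1,-1.1],[0.005,0.0015,0.14,-1.1],[0.005,0.0015,0.16,-1.1],[0.005,0.0015,0.16,-1.1]]'
python3 -c "
from h import *; go(551,-317,31.5,94.3)"
```

```text
at [ 549.1 -322.4  209.7] yaw 93.17 rp [-1.7995e+02 -8.0000e-02] ->shift [0.0051 0.0023 0.1782] turn -1.13 F [-0.6  0.3  0.2] gap 93.7 t 1.27
clock: 1.9
eef_pos: [549.6, -317.5, 49.4]
eef_rot: [-3.14, -0.002, 1.644]
wrist_force: [0.1, -0.2, -0.2]
finger_gap: 94.2
at [ 549.6 -317.5   49.4] yaw 94.2 rp [-1.7988e+02 -1.2000e-01] ->shift [0.0003 0.0015 0.0179] turn -0.1 F [ 0.1 -0.2 -0.2] gap 94.2 t 1.9
```

```bash

python3 -m handwheel '[[0,0.0015,0.01,0],[0,0.0015,0.0175,0],[0,0.0015,0.0175,0]]'
python3 -m handwheel '[[0,0,0,0],[0,0,0,0],[0,0,0,0],[0,0,0,0],[0,0,0,0]]' 0.6 12
python3 -c "
from h import *; go(585,-14,31.5,93.5)"
```

```text
clock: 2.28
eef_pos: [551.0, -317.3, 31.6]
eef_rot: [-3.139, -0.002, 1.644]
wrist_force: [0.2, -0.1, -0.8]
finger_gap: 94.1
clock: 2.9
eef_pos: [551.1, -317.3, 31.7]
eef_rot: [-3.139, -0.002, 1.644]
wrist_force: [0.3, 1.3, -0.0]
finger_gap: 49.6
at [ 551.1 -317.3   31.7] yaw 94.2 rp [-1.7988e+02 -1.3000e-01] ->shift [0.3    0.0561 0.0008] turn 0.7 F [ 0.3  1.3 -0. ] gap 49.6 t 2.9
```

Gripped on the foot at a gap of 50 mm. Sliding.

```bash

python3 -m handwheel '[[0.01,0.002,0,0],[0.03,0.006,0,0],[0.055,0.0105,0,0.1],[0.08,0.015,0,0.2],[0.105,0.0195,0,0.3]]' 0.6 20
python3 -c "
from h import *; go(585,-14,31.5,93.5)"
```

```text
clock: 3.52
eef_pos: [562.6, -209.8, 31.7]
eef_rot: [-3.139, -0.002, 1.639]
wrist_force: [-0.1, -3.2, -1.9]
finger_gap: 49.8
at [ 562.6 -209.8   31.7] yaw 93.91 rp [-1.7986e+02 -1.2000e-01] ->shift [0.1938 0.0356 0.0006] turn 0.41 F [-0.1 -3.2 -1.9] gap 49.8 t 3.52
```

```bash

python3 -m handwheel '[[0.025,0.0045,0,0.1],[0.05,0.009,0,0.2],[0.075,0.0135,0,0.3],[0.1,0.018,0,0.4],[0.11,0.02,0,0.4]]'
python3 - <<'E'
from h import *
go(585,-14,31.5,93.5)
c=cams.get_calibration("wrist"); im=cams.camera("wrist")[:,:,::-1].copy(); cv2.imwrite("pics/w2raw.png",im)
np.savez("pics/w2.npz",**{k:np.array(v) for k,v in c.items()})
cv2.imwrite("pics/w2.png",cv2.resize(im,(800,600),interpolation=cv2.INTER_CUBIC))
E
```

```text
clock: 4.15
eef_pos: [574.9, -97.2, 31.7]
eef_rot: [-3.138, -0.002, 1.633]
wrist_force: [-0.5, -3.9, -3.8]
finger_gap: 49.6
at [574.9 -97.2  31.7] yaw 93.59 rp [-1.7982e+02 -1.3000e-01] ->shift [0.0824 0.0153 0.0003] turn 0.09 F [-0.5 -3.9 -3.8] gap 49.6 t 4.15
```

View pics/w2.png

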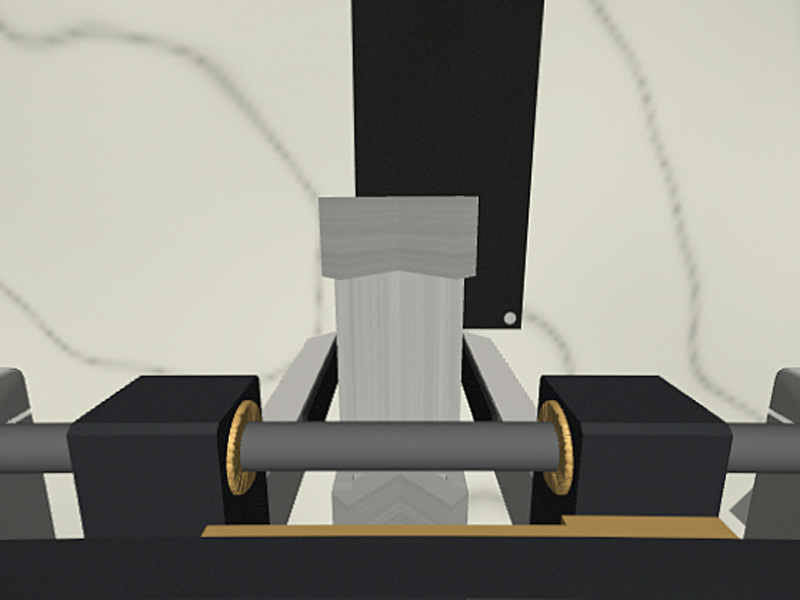

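The wrist view shows the pad ahead: left edge (352,0)-(355,195), right edge (544,0)-(521,328), near right corner (521,328). The block's far top corners are (318,197) and (478,197).

```bash
python3 - <<'E'
from h import *
c=dict(np.load("pics/w2.npz")); s=read_state()
g=cv2.cvtColor(cv2.imread("pics/w2raw.png"),cv2.COLOR_BGR2GRAY).astype(float)
def edge(rows,a,b,sg,z):
    e=[]
    for v in rows:
        r=cv2.GaussianBlur(g[v:v+1],(5,1),0)[0]; d=sg*np.diff(r)[a:b]; i=np.argmax(d)
        o=0
        if 0<i<len(d)-1: o=.5*(d[i-1]-d[i+1])/(d[i-1]-2*d[i]+d[i+1])
        e.append((a+i+.5+o,v))
    w=p2w(c,e,z); k=np.polyfit(w[:,1],w[:,0],1)
    print("x@-97",np.polyval(k,-97).round(1),"x@-14",np.polyval(k,-14).round(1),"yaw",(90-np.degrees(np.arctan(k[0]))).round(2),"res",np.std(w[:,0]-np.polyval(k,w[:,1])).round(2)); return k
l=edge(range(4,130,6),235,260,-1,20.); r=edge(range(4,220,6),355,392,1,20.)
print("block foot"); edge(range(198,228,3),228,245,-1,35.); edge(range(198,228,3),316,332,-1,35.)
print("block top corners",p2w(c,np.array([(318,197),(478,197)])*.7,68.).round(1))
print("pad corner",p2w(c,np.array([(521,328)])*.7,20.).round(1))
E
```

```text
x@-97 556.2 x@-14 551.2 yaw 93.39 res 0.03
x@-97 626.2 x@-14 621.2 yaw 93.46 res 0.03
block foot
x@-97 549.1 x@-14 543.6 yaw 93.83 res 0.04
x@-97 599.1 x@-14 593.8 yaw 93.62 res 0.04
block top corners [[546.5 -34.7  68. ]
 [593.7 -31.8  68. ]]
pad corner [[625.8 -84.9  20. ]]
```

```bash
python3 -c "
from h import *; go(587,-12.3,31.7,93.35)"
python3 -m handwheel '[[0.02,0.004,0,0],[0.045,0.009,0,0.1],[0.068,0.0135,0,0.2],[0.0839,0.0172,0,0.25],[0.0842,0.0172,0,0.25]]'
python3 -c "
from h import *; go(587,-12.3,31.7,93.35)"
```

```text
at [575.  -96.6  31.7] yaw 93.59 rp [-1.7982e+02 -1.6000e-01] ->shift [0.0834 0.0173 0.0002] turn 0.24 F [-0.3  4.9 -2.5] gap 49.6 t 4.2
clock: 4.82
eef_pos: [586.9, -10.6, 31.7]
eef_rot: [-3.138, -0.004, 1.63]
wrist_force: [0.3, 1.8, -2.6]
finger_gap: 49.5
at [586.9 -10.6  31.7] yaw 93.4 rp [-179.81   -0.2 ] ->shift [-0.0017  0.      0.    ] turn 0.05 F [ 0.3  1.8 -2.6] gap 49.5 t 4.83
```

```bash

python3 -m handwheel '[[0,0,0,0],[0,0,0,0],[0,0,0,0],[0,0,0,0],[0,0,0,0]]' 0 10
python3 -m handwheel '[[0,0,-0.02,0],[0,0,-0.06,0],[0,0,-0.12,0],[0,0,-0.17,0],[0,0,-0.17,0]]'
python3 -c "
from h import *; go(480,253,210,93.4)"
```

```text
clock: 5.45
eef_pos: [586.9, -10.7, 31.7]
eef_rot: [-3.138, -0.004, 1.63]
wrist_force: [0.5, -1.6, 0.2]
finger_gap: 93.4
clock: 6.08
eef_pos: [588.9, -11.4, 205.9]
eef_rot: [3.138, -0.003, 1.63]
wrist_force: [-0.2, -0.7, -0.7]
finger_gap: 93.9
at [588.9 -11.4 205.9] yaw 93.39 rp [ 1.7978e+02 -1.4000e-01] ->shift [ 0.2704 -0.093  -0.0037] turn -0.01 F [-0.2 -0.7 -0.7] gap 93.9 t 6.08
```

```bash
cat >> h.py <<'E'
def shot(n):
    c=cams.get_calibration("wrist"); im=cams.camera("wrist")[:,:,::-1].copy(); cv2.imwrite(f"pics/{n}raw.png",im)
    np.savez(f"pics/{n}.npz",**{k:np.array(v) for k,v in c.items()})
    cv2.imwrite(f"pics/{n}.png",cv2.resize(im,(800,600),interpolation=cv2.INTER_CUBIC))
E
python3 -c "
from h import *; shot('w3')"
python3 -m handwheel '[[0.055,-0.019,0,0],[0.11,-0.038,0,0],[0.165,-0.057,0,0],[0.22,-0.076,0,0],[0.265,-0.092,0,0]]'
python3 -m handwheel '[[0,0,0,0],[0,0,0,0]]'
python3 -c "
from h import *; go(480,253,210,93.4); shot('w4')"
```

```text
clock: 6.75
eef_pos: [478.8, 249.3, 202.4]
eef_rot: [-3.139, -0.002, 1.631]
wrist_force: [0.2, 0.7, 0.9]
finger_gap: 94.0
clock: 7.0
eef_pos: [478.6, 248.9, 201.2]
eef_rot: [-3.137, -0.002, 1.631]
wrist_force: [0.4, -0.5, 1.2]
finger_gap: 93.9
at [478.6 248.9 201.2] yaw 93.45 rp [-1.7975e+02 -9.0000e-02] ->shift [ 0.004   0.0016 -0.0088] turn 0.05 F [ 0.4 -0.5  1.2] gap 93.9 t 7.0
```

View pics/w3.png

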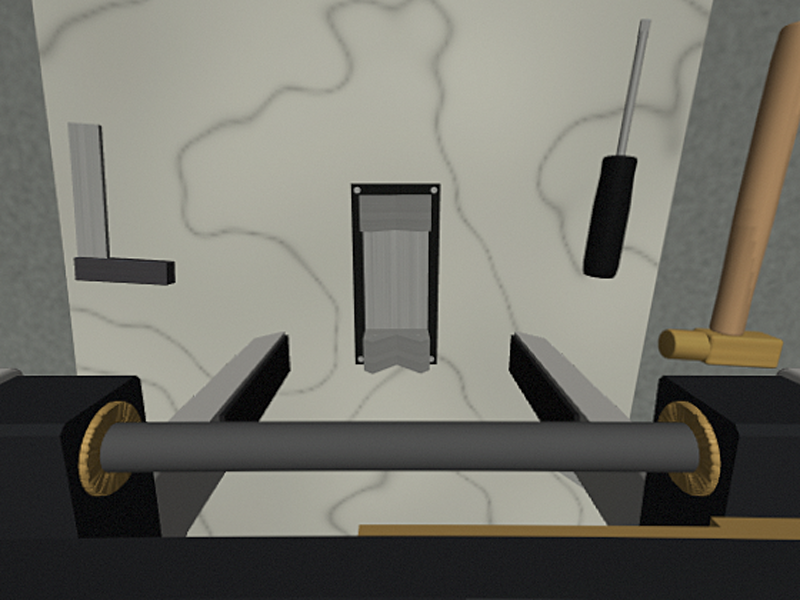

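View pics/w4.png

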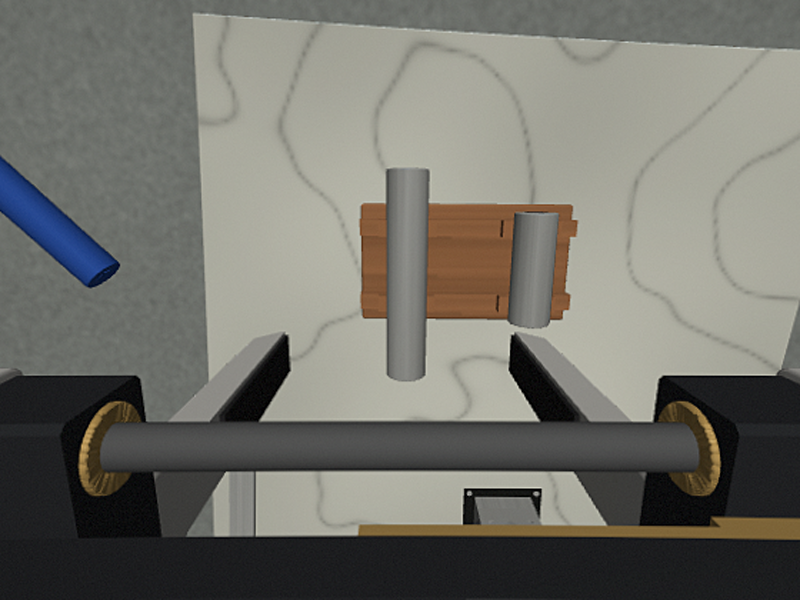

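w3 shows the block flat inside the pad with all four screws visible: pad corners (352,184), (440,184), (437,363), (357,363). w4 shows the long pin running from (407,168) to (406,381), with the short pin at (534,270).

```bash
python3 - <<'E'
from h import *
def ed(c,g,rows,a,b,sg,z):
    e=[]
    for v in rows:
        d=sg*np.diff(cv2.GaussianBlur(g[v:v+1],(5,1),0)[0])[a:b]; e.append((a+np.argmax(d)+.5,v))
    w=p2w(c,e,z); k=np.polyfit(w[:,1],w[:,0],1); return k
L=lambda n:(dict(np.load(f"pics/{n}.npz")),cv2.cvtColor(cv2.imread(f"pics/{n}raw.png"),cv2.COLOR_BGR2GRAY).astype(float))
c,g=L("w3")
P=p2w(c,np.array([(352,184),(440,184),(437,363),(357,363)])*.7,20.)[:,:2]; print("pad",P.mean(0).round(1))
B=p2w(c,np.array([(360,195),(431,195),(364,372),(429,371)])*.7,68.)[:,:2]; print("block",B.round(1).tolist(),B.mean(0).round(1))
l=ed(c,g,range(166,224,3),247,262,1,35.); r=ed(c,g,range(166,224,3),292,306,-1,35.)
for k in(l,r): print("x@-12",np.polyval(k,-12).round(1),"yaw",90-np.degrees(np.arctan(k[0])))
c,g=L("w4")
E=p2w(c,np.array([(407.5,168),(406,381)])*.7,72.); print("pin ends",E.round(1).tolist(),E.mean(0),np.linalg.norm(E[0]-E[1]))
l=ed(c,g,range(135,260,4),262,280,-1,57.); r=ed(c,g,range(135,260,4),290,308,1,57.)
for k in(l,r): print("x@253",np.polyval(k,253).round(1),"yaw",90-np.degrees(np.arctan(k[0])))
E
```

```text
pad [586.8 -12.7]
block [[558.4, 51.5], [606.4, 54.3], [566.4, -76.4], [614.6, -72.8]] [586.4 -10.8]
x@-12 560.8 yaw 93.73308562170895
x@-12 611.4 yaw 94.22930340419443
pin ends [[477.9, 330.5, 72.0], [486.3, 182.2, 72.0]] [482.11705838 256.35757128  72.        ] 148.5913118743898
x@253 466.8 yaw 93.02244568917543
x@253 497.3 yaw 92.85447536217774
```

The pin centre is (482,256), yaw 93. The block is at (586.3,-10.8), yaw about 93.7, and the pad at (586.8,-12.7), so the foot is well inside. Next is the grasp.

```bash
python3 -c "
from h import *; go(482,256.2,46,93)"
python3 -m handwheel '[[0.007,0.003,0.04,0.4],[0.007,0.003,0.08,0.4],[0.007,0.003,0.11,0.4],[0.007,0.003,0.125,0.4],[0.007,0.003,0.125,0.4]]'
python3 -c "
from h import *; go(482,256.2,46,93)"
```

```text
at [478.9 248.5 201.5] yaw 93.4 rp [-1.7978e+02 -1.0000e-01] ->shift [0.0072 0.0041 0.1555] turn 0.4 F [ 0.8 -0.2  0. ] gap 93.9 t 7.05
clock: 7.68
eef_pos: [481.1, 255.2, 76.1]
eef_rot: [-3.137, -0.001, 1.622]
wrist_force: [0.4, 1.3, 0.4]
finger_gap: 93.9
at [481.1 255.2  76.1] yaw 92.94 rp [-1.7971e+02 -7.0000e-02] ->shift [0.0009 0.0011 0.0301] turn -0.06 F [0.4 1.3 0.4] gap 93.9 t 7.67
```

```bash

python3 -m handwheel '[[0.001,0.001,0.015,0],[0.001,0.001,0.03,0],[0.001,0.001,0.03,0]]'
python3 -m handwheel '[[0,0,0,0],[0,0,0,0],[0,0,0,0],[0,0,0,0],[0,0,0,0]]' 0.9 10
python3 -m handwheel '[[0,0,0,0],[0,0,0,0]]' 0.9 40
python3 -c "
from h import *; go(482,256.2,46,93)"
```

```text
clock: 8.05
eef_pos: [481.3, 256.0, 44.9]
eef_rot: [-3.135, -0.0, 1.622]
wrist_force: [0.0, 0.1, 0.8]
finger_gap: 94.1
clock: 8.68
eef_pos: [481.4, 256.0, 44.9]
eef_rot: [-3.135, -0.0, 1.622]
wrist_force: [-0.2, -0.1, -0.4]
finger_gap: 47.4
clock: 8.93
eef_pos: [481.6, 256.0, 45.1]
eef_rot: [-3.135, -0.001, 1.622]
wrist_force: [1.3, -0.3, -0.2]
finger_gap: 28.9
at [481.6 256.   45.1] yaw 92.94 rp [-1.7964e+02 -4.0000e-02] ->shift [ 0.0001  0.0004 -0.0009] turn -0.06 F [ 1.3 -0.3 -0.2] gap 28.9 t 8.93
```

```bash

python3 -m handwheel '[[0,0,0,0],[0,0,0,0],[0,0,-0.01,0],[0,0,-0.03,0],[0,0,-0.055,0]]'
python3 -m handwheel '[[0,0,-0.03,0],[0,0,-0.06,0],[0,0,-0.08,0],[0,0,-0.08,0],[0,0,-0.08,0]]'
python3 -c "
from h import *; go(586.3,-10.8,180,93.7)"
```

```text
clock: 9.55
eef_pos: [481.5, 255.9, 100.7]
eef_rot: [-3.134, -0.0, 1.622]
wrist_force: [0.9, 0.3, -2.1]
finger_gap: 29.1
clock: 10.18
eef_pos: [481.7, 255.7, 179.8]
eef_rot: [-3.133, 0.0, 1.622]
wrist_force: [0.2, -0.5, -2.8]
finger_gap: 29.2
at [481.7 255.7 179.8] yaw 92.94 rp [-1.795e+02  2.000e-02] ->shift [-0.2715  0.0908 -0.0009] turn -0.76 F [ 0.2 -0.5 -2.8] gap 29.2 t 10.18
```

```bash

python3 -m handwheel '[[-0.05,0.017,0,0],[-0.1,0.034,0,-0.2],[-0.15,0.05,0,-0.4],[-0.2,0.067,0,-0.6],[-0.25,0.084,0,-0.8]]'
python3 -m handwheel '[[-0.02,0.006,0,0],[-0.02,0.006,0,0],[-0.02,0.006,0,0]]'
python3 -c "
from h import *; go(586.3,-10.8,110,93.7)"
```

```text
clock: 10.8
eef_pos: [578.4, 8.7, 177.9]
eef_rot: [-3.131, -0.0, 1.636]
wrist_force: [0.2, -0.1, -2.3]
finger_gap: 29.2
clock: 11.18
eef_pos: [585.3, -9.8, 177.4]
eef_rot: [-3.13, -0.0, 1.637]
wrist_force: [0.3, 0.5, -3.0]
finger_gap: 29.2
at [585.3  -9.8 177.4] yaw 93.8 rp [-1.7933e+02 -3.0000e-02] ->shift [-0.0011  0.0017  0.0674] turn 0.1 F [ 0.3  0.5 -3. ] gap 29.2 t 11.18
```

```bash

python3 -m handwheel '[[-0.001,0.0015,0.03,0.1],[-0.001,0.0015,0.06,0.1],[-0.001,0.0015,0.085,0.1],[-0.001,0.0015,0.085,0.1],[-0.001,0.0015,0.085,0.1]]'
python3 -c "
from h import *; go(586.3,-10.8,59,93.7); shot('w5')"
```

```text
clock: 11.8
eef_pos: [586.3, -10.0, 93.6]
eef_rot: [-3.131, -0.0, 1.636]
wrist_force: [0.1, -0.1, -3.3]
finger_gap: 29.3
at [586.3 -10.   93.6] yaw 93.75 rp [-1.7942e+02 -2.0000e-02] ->shift [-0.0008  0.0003  0.0346] turn 0.05 F [ 0.1 -0.1 -3.3] gap 29.3 t 11.8
```

View pics/w5.png

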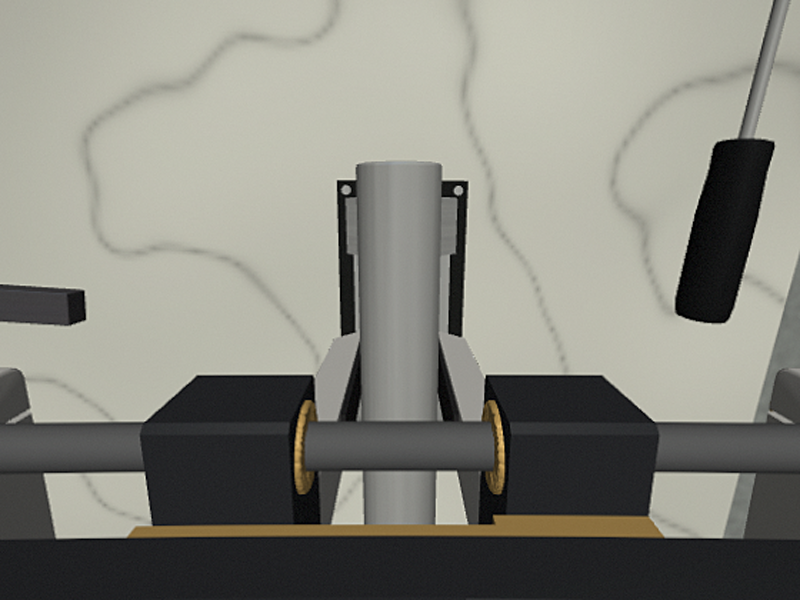

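The view shows the pin centred over the block. The pin's far end is at (399,161), the block's far top corners at (346,197) and (457,197), and the pad's far corners at (337,181) and (468,181).

```bash
python3 - <<'E'
from h import *
c=dict(np.load("pics/w5.npz")); g=cv2.cvtColor(cv2.imread("pics/w5raw.png"),cv2.COLOR_BGR2GRAY).astype(float)
q=lambda p,z:p2w(c,np.array(p)*.7,z).round(1).tolist()
print("pin end",q([(399,161)],120.5)); print("block far",q([(346,197),(457,197)],68.)); print("pad far",q([(337,181),(468,181)],20.))
# pin sides at axis height
e=[[],[]]
for v in range(118,128,1):
    d=np.diff(cv2.GaussianBlur(g[v:v+1],(3,1),0)[0]); e[0].append((243+np.argmin(d[243:258])+.5,v)); e[1].append((300+np.argmax(d[300:316])+.5,v))
for k in e: print("pin side",p2w(c,k,105.5)[[0,-1]].round(1).tolist(),np.array(k)[[0,-1]].tolist())
print("grid",g[150,235:330].astype(int))
E
```

```text
pin end [[581.1, 64.8, 120.5]]
block far [[558.4, 52.0, 68.0], [606.2, 55.2, 68.0]]
pad far [[547.2, 59.3, 20.0], [616.8, 63.8, 20.0]]
pin side [[565.9, 62.4, 105.5], [564.1, 58.0, 105.5]] [[248.5, 118.0], [244.5, 127.0]]
pin side [[595.3, 64.3, 105.5], [598.1, 60.2, 105.5]] [[308.5, 118.0], [313.5, 127.0]]
grid [183  93   8  20  21  21  41  95 124 120 121 118 119 120 114  62  82  92
 100 105 107 109 117 118 122 120 123 129 136 137 138 136 140 138 138 137
 140 142 145 150 150 152 152 151 149 150 149 148 149 149 147 147 147 145
 148 147 145 144 140 140 138 137 135 134 133 130 128 124 121 113 107 104
  94  93 125 121 120 120 122 123 123 123 122 127 135   8  18  24  27  23
   6  73 209 190 187]
```

```bash

python3 -m handwheel '[[0,0.0006,0.012,0],[0,0.0006,0.024,0],[0,0.0006,0.03,0],[0,0.0006,0.03,0],[0,0.0006,0.03,0]]'
python3 -c "
from h import *; go(586.8,-10,59,93.7)"
python3 -m handwheel '[[0,0,0.002,0],[0,0,0.003,0],[0,0,0.004,0],[0,0,0.004,0]]'
python3 -c "
from h import *; go(586.8,-10,59,93.7);print(read_state()['moment'])"
```

```text
clock: 12.48
eef_pos: [586.9, -10.3, 64.1]
eef_rot: [-3.132, -0.0, 1.636]
wrist_force: [0.2, 0.0, -1.9]
finger_gap: 29.0
at [586.9 -10.3  64.1] yaw 93.73 rp [-1.7947e+02 -1.0000e-02] ->shift [ 0.0003 -0.      0.0051] turn 0.03 F [ 0.2  0.  -1.9] gap 29.0 t 12.47
clock: 12.98
eef_pos: [586.8, -10.2, 60.0]
eef_rot: [-3.132, -0.0, 1.636]
wrist_force: [0.5, -0.4, -3.2]
finger_gap: 29.1
at [586.8 -10.2  60. ] yaw 93.73 rp [-1.7946e+02 -1.0000e-02] ->shift [0.0002 0.     0.001 ] turn 0.03 F [ 0.5 -0.4 -3.2] gap 29.1 t 12.97
[ 0.05317509 -0.10670472 -0.02437212]
```

```bash

python3 -m handwheel '[[0,0,0.0005,0],[0,0,0.0005,0]]'
python3 -m handwheel '[[0,0,0.0005,0],[0,0,0.0005,0]]'
python3 -m handwheel '[[0,0,0.0005,0],[0,0,0.0005,0]]'
```

```text
clock: 13.22
eef_pos: [586.8, -10.2, 59.5]
eef_rot: [-3.132, -0.0, 1.636]
wrist_force: [-0.7, 0.4, -2.7]
finger_gap: 29.5
clock: 13.48
eef_pos: [586.9, -10.2, 59.4]
eef_rot: [-3.132, -0.0, 1.636]
wrist_force: [-3.3, 0.4, 3.5]
finger_gap: 28.8
clock: 13.72
eef_pos: [586.9, -10.2, 59.3]
eef_rot: [-3.133, -0.0, 1.636]
wrist_force: [-4.1, -0.1, 5.5]
finger_gap: 29.5
```

```bash

python3 -m handwheel '[[0,-0.0005,0.0005,0],[0,-0.0005,0.0005,0]]'
python3 -m handwheel '[[0,-0.0004,0.0007,0],[0,-0.0004,0.0007,0]]'
```

```text
clock: 13.98
eef_pos: [586.8, -10.3, 59.2]
eef_rot: [-3.134, 0.0, 1.636]
wrist_force: [-0.8, -0.5, 6.4]
finger_gap: 29.3
clock: 14.22
eef_pos: [586.8, -10.3, 59.2]
eef_rot: [-3.135, 0.0, 1.636]
wrist_force: [-2.5, 0.2, 8.8]
finger_gap: 29.2
```

```bash
cat >> h.py <<'E'
def favg(n=8):
    F=[]; M=[]
    for _ in range(n):
        cams.camera("wrist"); s=read_state(); F.append(s["wrist_force"]); M.append(s["moment"])
    print("F",np.mean(F,0).round(2),"sd",np.std(F,0).round(1),"M",np.mean(M,0).round(3),"pos",s["eef_pos"].round(2),"t",s["clock"])
E
python3 -c "
from h import *; favg()"
python3 -m handwheel '[[0,-0.0006,0.0008,0],[0,-0.0006,0.0008,0]]'
python3 -c "
from h import *; favg()"
```

```text
F [-1.85  0.75  8.3 ] sd [0.2 0.3 0.4] M [ 0.089  0.266 -0.012] pos [586.8  -10.28  59.25] t 14.625
clock: 14.88
eef_pos: [586.8, -10.3, 59.2]
eef_rot: [-3.137, 0.0, 1.636]
wrist_force: [-1.6, -0.1, 8.2]
finger_gap: 28.8
F [-1.13  0.59  8.28] sd [0.4 0.6 0.5] M [ 0.114  0.138 -0.012] pos [586.79 -10.3   59.22] t 15.275
```

```bash

python3 -m handwheel '[[0,-0.0007,0.0012,0],[0,-0.0007,0.0012,0],[0,-0.0007,0.0012,0]]'
python3 -c "
from h import *; favg()"
```

```text
clock: 15.65
eef_pos: [586.8, -10.3, 59.2]
eef_rot: [-3.139, 0.0, 1.636]
wrist_force: [-1.5, 1.5, 12.4]
finger_gap: 29.3
F [-2.29  1.19 12.01] sd [0.5 0.2 0.6] M [ 0.147  0.392 -0.006] pos [586.81 -10.28  59.19] t 16.05
```

```bash

python3 -m handwheel '[[0,-0.0010,0.0011,0],[0,-0.0010,0.0011,0],[0,-0.0010,0.0011,0]]'
python3 -c "
from h import *; favg(); 
im=cams.camera('side')[:,:,::-1]; a=cv2.resize(im[120:280,220:430],(420,320),interpolation=cv2.INTER_CUBIC)
w=cams.camera('wrist')[:,:,::-1]; cv2.imwrite('pics/fin.png',np.hstack([cv2.resize(a,(394,300)),cv2.resize(w,(400,300))]))
c=cams.get_calibration('wrist')
print('far pin end px800',w2p(c,[[582,64.5,86]])/.7,'block far corners',w2p(c,[[557,52.5,68],[607,55.5,68]])/.7)
print(read_state()['finger_gap'])
"
```

```text
clock: 16.42
eef_pos: [586.8, -10.3, 59.2]
eef_rot: [3.142, 0.001, 1.636]
wrist_force: [0.9, 0.1, 10.2]
finger_gap: 29.1
F [0.55 1.13 9.81] sd [0.4 0.4 0.4] M [ 0.172 -0.07  -0.022] pos [586.82 -10.31  59.22] t 16.825
far pin end px800 [[401.14241574 161.348232  ]] block far corners [[328.53650695 195.34071502]
 [469.46610479 196.05578495]]
28.520983116188283
```

View pics/fin.png

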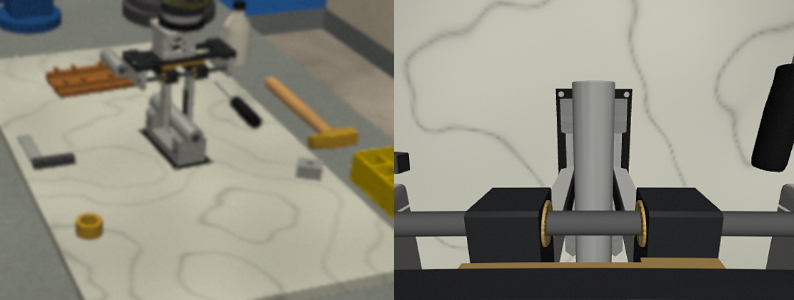

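The pin is seated in both Vs and centred, with the block on the pad. One small press trim, then hand in.

```bash

python3 -m handwheel '[[0,-0.0009,0.0012,0],[0,-0.0009,0.0012,0],[0,-0.0009,0.0012,0]]'
python3 -c "
from h import *; favg(12)"
```

```text
clock: 17.3
eef_pos: [586.8, -10.3, 59.2]
eef_rot: [3.139, 0.001, 1.636]
wrist_force: [-0.3, 1.8, 11.3]
finger_gap: 29.1
F [-0.4   1.16 10.92] sd [0.6 0.6 0.6] M [ 0.189  0.108 -0.032] pos [586.85 -10.31  59.21] t 17.9
```

```bash
python3 -c "
from h import *; print(manip.sign_off())"
```

```text
the job is handed in; nothing more can be done
None
```

The steel V-block is on the magnet sheet with the longer pin seated in both Vs. I handed the job in at about 18 s with the fingers still holding the pin down.

- **Block:** I gripped it across its foot and slid it flat. Measured afterwards, its centre is at (586.3, -10.8) and the sheet's at (586.8, -12.7). Its yaw is within about 0.5° of the sheet's, so the whole foot lies on the sheet.
- **Pin:** I took the longer pin from the rack and laid it in both Vs. Just before lowering, its far end stood about 10 mm past the block, as it should when centred. That is good to 1–2 mm, because the corner readings gave the block as about 127 mm long instead of 130. Its height (axis about 71 mm) matches a fully seated pin.
- **Press:** The last average showed the arm pushing down with 10.9 N, about 14 N on the Vs with the pin's weight. Sideways force was only -0.4 N, so the left and right faces are loaded about equally.
- **Other items:** I touched nothing else. The last side view shows the square, bush, gauge block and screwdriver apparently in place. I saw the short pin only before the grasp and did not check it again.

No check failed. The grip gap read about 29 mm on the 30 mm pin, roughly the same 0.5–1 mm shortfall it showed on the 50 mm foot.

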